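# Clear the roller chute and set out the guide rollers

### The arm

A 6-joint arm with a two-finger parallel gripper is mounted at the origin on the work surface. World frame = base frame: x ahead of the robot, y to its left, z up, the work surface at z = 0. Lengths are in mm, angles in rad, forces in N, time in s.
With the tool pointing down it reaches from about 350 to 775 mm from the base axis. Payload 7.3 kg.
Tool frame: the origin (TCP) lies between the finger pads; the fingertips stand 25 mm ahead of it and the grasp point (between the pads) lies 6 mm ahead of it; z points along the fingers, y is the line along which they close (so a half turn about z gives the same grasp; the last joint's range is limited). The gripper opens to 92 mm and grips with 3 to 60 N. Pads are 19 mm wide; open, the fingers measure 130 mm over their backs; the gripper's body (75 mm by 190 mm) begins 47 mm behind the grasp point.
Start: joints at [-1.415, 0.342, 1.524, -0, 1.275, -0.146], TCP at [156.073, -501.282, 251.741] pointing down, gripper open.
Joint ranges: [-2.53, 2.53], [-0.77, 2.02], [0.04, 2.7], [-1, 4.14], [0.28, 2.66], [-3.11, 3.11]. Speed limits (rad/s): [2.57, 2.57, 3.14, 3.14, 3.14, 3.14].

### API

Orientations are given as [roll, pitch, yaw] about the fixed x, y, z axes, in that order (R = Rz(yaw) Ry(pitch) Rx(roll)).
In Python, from plant import bot gives the robot as it stands.
- The arm moves only by the tool play_rows, never from a script. Its argument "commands" is a list of rows, each an object of numbers: "x", "y", "z": the shift along the tool's x, y, z in m; "twist": the turn about the tool's z in degrees. In form: [{"x": .., "y": .., "z": .., "twist": ..}, ...]. A call has exactly 8 rows; each row is the pose to reach, as a shift and turn from the pose commanded when the call began, along the tool's axes at that moment; what a row does not reach only later rows make up. A row lasts 1/10 s, in which the tool goes at most 50 mm and 8.59 degrees, less where a joint would pass 70% of its speed; a pose out of reach is approached as far as the arm can. A call with a gripper value outside its range is refused whole. "jaw" is the closure, from 0 (fully open) to 1 (shut), set as the call begins (left out, the last holds). The fingers move at their own pace and stop on an object; the grip force is fixed at half the most. Time passes only in rows, so rows that repeat a pose let the fingers close, or fill a call up. It gives the time, the measured TCP pose, the force, the opening and the grip force at its end, in the units of the state.
- bot.get_obs(): the state, without advancing time (a new reading comes with each control period).
- bot.capture(name): name is "side" or "top" or "wrist"; returns a dict with "pixels" (400x640x3 uint8, red, green, blue), "fx", "fy", "cx", "cy" (pixels), "eye" and "rotation" of the camera in the world. Camera axes: x right, y down, z forward; pixel columns grow to the right and rows downward; lengths in mm; the calibration is good to about 2 mm. A picture is of the moment at which its call begins. There is no depth.
- bot.close_job(): hands the job in; it is judged then, once.
The state is a dict: "time": time; "joint_positions": joint angles; "dq": joint speeds; "tau": joint torques, N m; "tool_pos": TCP position; "tcp_rot": TCP orientation; "contact_force": force on the tool from outside, world axes, zero at the start; "moment": the same for the moment, N m; "grip_width": finger opening in mm; "finger_force": force on a finger pad.
Only numpy, scipy, OpenCV 4.12 (cv2) and the standard library are available. Lean on these libraries where they do the work, as an engineer would, in place of code of your own. Each camera call takes 0.05 s, during which the arm holds its last target. There are 200 camera calls.

### The job

A brass pipe tee has fallen into the gravity chute and holds back the three steel guide rollers. First lift the tee out and put it in the blue bin; the rollers then roll down to the stop. Then lay every roller on the nest of its own colour, lying in the middle between the two ridges and in line with them, and do not disturb the white tub.

Things in the scene. Friction and masses are not known exactly. Their poses are not given: they have to be found in the camera images.
- chute: Fixed chute, 230 mm long, on a grey foot: two rails (32 mm over both, 20 mm gap) falling 3.5 degrees towards its -x. Origin: centre of underside; x uphill along the rails, y across, z up. Rail tops 75 mm above the table at x=0. Black stop at the low end, 32 mm wide: a roller resting on it has its centre at x=-90 mm, 81 mm above the table. Parts overhang the rails both sides; freed rollers roll down.
- tee: Brass pipe tee, 0.14 kg: run 50 mm long, 22 mm diameter, across the rails (its own y); branch 14 mm diameter hanging between the rails to 30 mm below the run axis, caught between cross bars, free once lifted straight up 20 mm. Pinch its end faces, which overhang the rails 9 mm a side, from above. The first roller leans on its uphill side. Origin: middle of the run, on its axis; z away from the branch.
- bin: Blue open bin, fixed, 150 x 150 mm outside, 45 mm high, walls and floor 4 mm thick. Origin: centre of its underside; z up. The tee may lie in it in any attitude.
- tub: White round tub with white cap, loose, 54 mm diameter, 60 mm high; to be left where it stands. Origin: centre of its underside.
- roller_red: Steel guide roller, 0.18 kg, 50 mm long along its own y: two flanges 40 mm diameter, 8 mm thick, and between them a red tread 22 mm diameter that rolls on the rails (flanges hang 9 mm below the rail tops). Waits on the chute in a row with the other two, any order, about 40 mm apart, touching. Pinch its flat end faces from above. Origin: its centre; y along its axis (x, z turn as it rolls).
- roller_yellow: Steel guide roller, 0.18 kg, 50 mm long along its own y: two flanges 40 mm diameter, 8 mm thick, and between them a yellow tread 22 mm diameter that rolls on the rails (flanges hang 9 mm below the rail tops). Waits on the chute in a row with the other two, any order, about 40 mm apart, touching. Pinch its flat end faces from above. Origin: its centre; y along its axis (x, z turn as it rolls).
- roller_green: Steel guide roller, 0.18 kg, 50 mm long along its own y: two flanges 40 mm diameter, 8 mm thick, and between them a green tread 22 mm diameter that rolls on the rails (flanges hang 9 mm below the rail tops). Waits on the chute in a row with the other two, any order, about 40 mm apart, touching. Pinch its flat end faces from above. Origin: its centre; y along its axis (x, z turn as it rolls).
- nest_red: Red nest, fixed: plate 66 x 80 mm, 8 mm thick, with a black rubber strip along the middle and two red ridges along its own y, 8 mm above the plate, 44 mm apart inside. A roller laid on it has its axis along the nest's y and its centre 28 mm above the table. Origin: centre of its underside; z up.
- nest_yellow: Yellow nest, fixed: plate 66 x 80 mm, 8 mm thick, with a black rubber strip along the middle and two yellow ridges along its own y, 8 mm above the plate, 44 mm apart inside. A roller laid on it has its axis along the nest's y and its centre 28 mm above the table. Origin: centre of its underside; z up.
- nest_green: Green nest, fixed: plate 66 x 80 mm, 8 mm thick, with a black rubber strip along the middle and two green ridges along its own y, 8 mm above the plate, 44 mm apart inside. A roller laid on it has its axis along the nest's y and its centre 28 mm above the table. Origin: centre of its underside; z up.

How it is judged:
By the outcome, as a careful person would: the job done as asked, in the order asked, and still so for the second after the job is handed in, with the robot touching nothing.
It also fails if it takes over 106 s, if anything falls off the work surface, if the arm or the gripper's body presses on something with over 40 N, if the wrist force passes 120 N, or if a joint passes its speed limit or range.

## Working session

There is one attempt and no reset: what is moved stays moved. The work goes in short steps, Python scripts to look and compute and a tool call to move; the robot and the scene stay as the last step left them, time stands still between calls to the robot, and variables do not carry over. Pictures are saved under pics/ and viewed, at most 14 in all, crops included, and the job is handed in when it is done.

Besides the shell and the picture viewer there is one more tool, called after ">>>" as name(argument=value, ...) on one line, values as JSON. play_rows: Moves the arm, as the interface text tells. Its arguments: {"type":"object","properties":{"commands":{"type":"array"},"jaw":{"type":"number"}},"required":["commands"]}

```bash
mkdir -p pics; ls
python3 - <<'E'
from plant import bot
import cv2
for n in("top","side"):
    c=bot.capture(n);cv2.imwrite(f"pics/{n}0.png",c["pixels"][:,:,::-1]);print(n,c["fx"],c["fy"],c["cx"],c["cy"],c["eye"],c["rotation"])
o=bot.get_obs();print(o)
E
```

```text
pics
top 394.83414552612254 394.83414552612254 317.4788832542146 197.9360205496187 [ 445.19743672  -69.29048847 1057.11581863] [-3.04607219  0.00789422 -1.58962787]
side 371.31243294431863 371.31243294431863 322.85046793740514 195.3882016383476 [374.63299491 613.20435621 568.25257332] [-2.19559921 -0.00422581 -2.91161803]
{'time': 0.1, 'joint_positions': array([-1.41494621e+00,  3.42638854e-01,  1.52488928e+00,  3.34697447e-06,
        1.27539727e+00, -1.46031159e-01]), 'dq': array([-0.0009034 , -0.0017438 , -0.00636374, -0.00021355, -0.00092528,
       -0.00159855]), 'tau': array([ 1.90107348e-03, -4.32006419e+01, -2.44694960e+01,  7.19109247e-02,
        5.26167301e-02, -5.11969688e-05]), 'tool_pos': array([ 156.04859785, -500.9428814 ,  251.13304488]), 'tcp_rot': array([-3.14027456e+00, -1.97098370e-04,  3.01880173e-01]), 'contact_force': array([ 0.51459606,  0.05542244, -0.55198214]), 'moment': array([-0.00940995, -0.06806482, -0.0154118 ]), 'finger_force': 0.0, 'grip_width': 91.02657706463793}
```

View pics/top0.png

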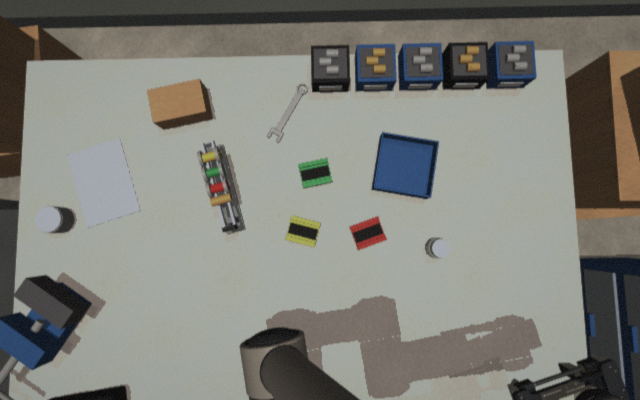

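View pics/side0.png

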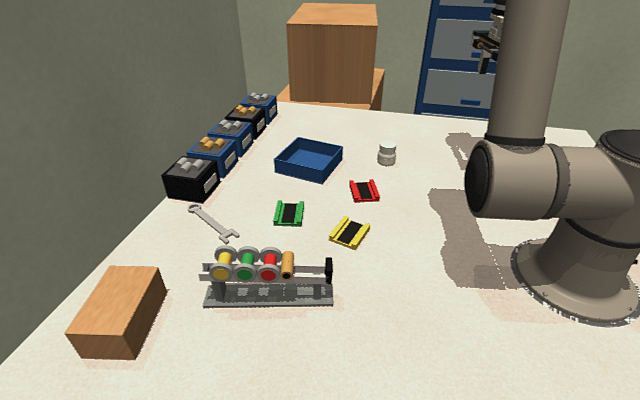

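Top view: chute near (220,187) with its low end at (232,230). Going uphill there is the tee (221,200), red (217,187), green (212,171), yellow (209,157). The nests are green (315,172), yellow (303,231) and red (368,233), with the bin at (405,165) and the tub at (437,247). The side view agrees.

```bash
cat > h.py <<'E'
from plant import bot
import cv2, numpy as np
from scipy.spatial.transform import Rotation as Ro
def R(c): 
    r=np.array(c["rotation"]); return r if r.shape==(3,3) else Ro.from_euler("xyz",r).as_matrix()
def cast(c,p,z):
    p=np.atleast_2d(np.array(p,float))
    d=np.c_[(p[:,0]-c["cx"])/c["fx"],(p[:,1]-c["cy"])/c["fy"],np.ones(len(p))]@R(c).T
    e=np.array(c["eye"]); return (e+d*((z-e[2])/d[:,2])[:,None])
def proj(c,P):
    q=(np.atleast_2d(P)-np.array(c["eye"]))@R(c); return np.c_[q[:,0]/q[:,2]*c["fx"]+c["cx"],q[:,1]/q[:,2]*c["fy"]+c["cy"]]
H={"red":[((0,150,80),(6,255,255)),((174,150,80),(180,255,255))],"yellow":[((25,140,80),(34,255,255))],"green":[((50,120,60),(80,255,255))],"blue":[((100,140,40),(125,255,255))],"brass":[((12,110,80),(22,255,255))]}
def blobs(c,col,amin=15):
    h=cv2.cvtColor(c["pixels"],cv2.COLOR_RGB2HSV); m=sum(cv2.inRange(h,a,b) for a,b in H[col])
    n,l,s,ce=cv2.connectedComponentsWithStats(m.astype(np.uint8),connectivity=8)
    return [(int(s[i,4]),ce[i].round(1),s[i,:4],np.argwhere(l==i)[:,::-1]) for i in range(1,n) if s[i,4]>=amin]
def shot(name,png=None):
    c=bot.capture(name)
    if png: cv2.imwrite("pics/"+png,c["pixels"][:,:,::-1])
    return c
def rect(P):
    (c,s,a)=cv2.minAreaRect(np.array(P)[:,:2].astype(np.float32)); return np.round(c,1),np.round(s,1),round(a,1)
E
python3 - <<'E'
from h import *
c=shot("top")
z={"red":0,"yellow":0,"green":0}
for k in H:
    for b in blobs(c,k):
        if 100<b[1][1]<270 and 180<b[1][0]<460:
            print(k,b[0],b[1],b[2],[rect(cast(c,b[3],zz)) for zz in ((12,) if b[1][0]>260 else (88,))])
print(cast(c,[[437,247]],60))
o=bot.get_obs();print(o["tool_pos"])
E
```

```text
red 99 [216.2 187.4] [210 183  14  10] [(array([569.5, 186.9]), array([20.1, 30.7]), 13.0)]
red 172 [364.5 224.7] [351 218  28  15] [(array([ 472.4, -185.8]), array([16.2, 75.3]), 19.0)]
red 179 [370.6 240.7] [357 234  29  15] [(array([ 429.5, -200.6]), array([16.8, 75.9]), 19.3)]
yellow 15 [207.1 154.1] [202 153  11   3] [(array([653.5, 210.4]), array([ 3.1, 25.4]), 13.1)]
green 138 [313.1 164.3] [300 160  27  10] [(array([635.8, -52.9]), array([15.4, 72.6]), 10.3)]
green 84 [211.9 171.9] [206 168  13   9] [(array([608.6, 198.1]), array([18.4, 28.4]), 13.1)]
green 135 [316.6 181. ] [303 176  28  11] [(array([591. , -61.5]), array([15.2, 73.3]), 11.5)]
blue 2858 [403.8 166.1] [373 134  64  64] [(array([ 629. , -298.5]), array([152.5, 152.2]), 78.9)]
brass 19 [208.8 159.8] [203 158  12   5] [(array([638.6, 206.3]), array([ 4.3, 28.3]), 13.1)]
brass 145 [220.6 199.2] [210 193  22  12] [(array([539.5, 176. ]), array([20.9, 50.2]), 13.9)]
[[ 411.74963854 -359.8036573    60.        ]]
[ 156.04166021 -500.97167364  251.20665534]
```

>>> play_rows(commands=[{"x": 0.35, "y": -0.26, "z": 0}, {"x": 0.35, "y": -0.26, "z": 0}, {"x": 0.35, "y": -0.26, "z": 0}, {"x": 0.35, "y": -0.26, "z": 0}, {"x": 0.35, "y": -0.26, "z": 0}, {"x": 0.35, "y": -0.26, "z": 0}, {"x": 0.35, "y": -0.26, "z": 0}, {"x": 0.35, "y": -0.26, "z": 0}])

```text
invalid input at $.commands[0]: expected keys x, y, z, twist
```

```bash
cat >> h.py <<'E'
def plan(x,y,z,yaw):
    o=bot.get_obs(); p=np.array(o["tool_pos"]); r=Ro.from_euler("xyz",o["tcp_rot"])
    d=r.inv().apply(np.array([x,y,z])-p)/1000
    print("at",p.round(1),"yaw",np.degrees(o["tcp_rot"][2]).round(2),"tilt",np.degrees(o["tcp_rot"][:2]).round(2),"shift",d.round(4),"twist",round(np.degrees(o["tcp_rot"][2])-yaw,2))
E
python3 - <<'E'
from h import *
plan(525,170,260,14)
E
```

```text
at [ 156.  -501.   251.2] yaw 17.29 tilt [-1.7993e+02 -1.0000e-02] shift [ 0.5517 -0.531  -0.0081] twist 3.29
```

>>> play_rows(commands=[{"x": 0.35, "y": -0.26, "z": 0, "twist": 0}, {"x": 0.35, "y": -0.26, "z": 0, "twist": 0}, {"x": 0.35, "y": -0.26, "z": 0, "twist": 0}, {"x": 0.35, "y": -0.26, "z": 0, "twist": 0}, {"x": 0.35, "y": -0.26, "z": 0, "twist": 0}, {"x": 0.35, "y": -0.26, "z": 0, "twist": 0}, {"x": 0.35, "y": -0.26, "z": 0, "twist": 0}, {"x": 0.35, "y": -0.26, "z": 0, "twist": 0}])

```text
time: 0.95
tool_pos: [392.5, -176.2, 251.8]
tcp_rot: [3.141, -0.0, 0.302]
contact_force: [1.3, -0.9, -0.3]
grip_width: 91.5
finger_force: 0.0
```

Run:
```python
from h import *
plan(525,170,260,14)
c=shot("wrist","w0.png");print(c["eye"],c["rotation"])
for k in("red","green","yellow"):
    for b in blobs(c,k,60): print(k,b[0],b[1],rect(cast(c,b[3],12)))
```

```text
at [ 392.5 -176.2  251.8] yaw 17.28 tilt [ 1.7998e+02 -1.0000e-02] shift [ 0.2294 -0.2912 -0.0083] twist 3.28
[ 472.71980086 -150.7370226   384.51954383] [ 2.82543000e+00  3.36292718e-04 -1.26815560e+00]
red 2939 [352.8 118.9] (array([ 449.5, -191.2]), array([65.4, 78.9]), 19.5)
yellow 3504 [187.5  56.7] (array([457.3, -19.9]), array([81.5, 65.7]), 74.5)
```

View pics/w0.png

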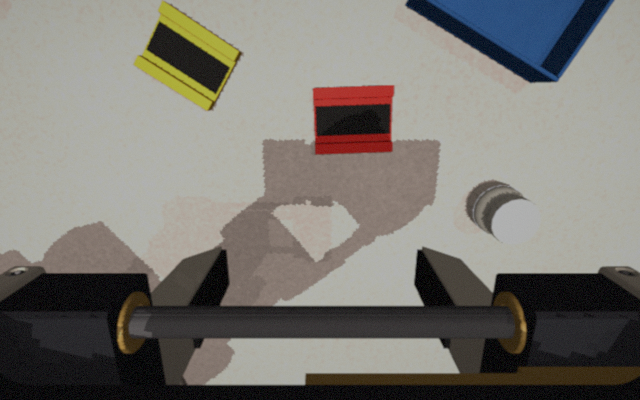

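The wrist view shows the red nest at (353,119), yellow at (188,57), the tub at (510,215) and the bin top right. Red nest ≈ (449.5,-191), x axis 19.5°. Yellow nest ≈ (457,-20), x axis -15.5°.

>>> play_rows(commands=[{"x": 0.17, "y": -0.27, "z": 0, "twist": 3}, {"x": 0.17, "y": -0.27, "z": 0, "twist": 3}, {"x": 0.17, "y": -0.27, "z": 0, "twist": 3}, {"x": 0.17, "y": -0.27, "z": 0, "twist": 3}, {"x": 0.17, "y": -0.27, "z": 0, "twist": 3}, {"x": 0.17, "y": -0.27, "z": 0, "twist": 3}, {"x": 0.17, "y": -0.27, "z": 0, "twist": 3}, {"x": 0.17, "y": -0.27, "z": 0, "twist": 3}])

```text
time: 1.8
tool_pos: [473.9, 132.6, 251.2]
tcp_rot: [-3.141, 0.001, 0.254]
contact_force: [-0.3, -0.4, 0.3]
grip_width: 91.7
finger_force: 0.0
```

Run:
```python
from h import *
plan(540,176,200,14)
c=shot("wrist","w1.png");print(c["eye"],c["rotation"])
for k in H:
    for b in blobs(c,k,60): print(k,b[0],b[1],b[2],rect(cast(c,b[3],88)))
```

```text
at [473.9 132.6 251.2] yaw 14.53 tilt [-1.7998e+02  3.0000e-02] shift [ 0.0749 -0.0254  0.0512] twist 0.53
[555.3267642  154.10095619 383.88696388] [ 2.82476241e+00  1.08404711e-03 -1.31619445e+00]
red 1315 [283.3  55.6] [261  41  45  30] (array([568.1, 187.9]), array([20.5, 33.8]), 14.6)
red 1297 [587.3 246. ] [550 230  83  44] (array([ 476.1, -117.9]), array([41.9, 68.4]), 19.1)
yellow 1073 [466.1 199. ] [437 175  63  48] (array([495.6,  10.1]), array([62.9, 15.3]), 73.0)
yellow 895 [443.6 235.4] [419 214  52  42] (array([459. ,  17.4]), array([57.3, 15.2]), 74.4)
green 585 [281.8   5.9] [258   0  47  13] (array([600.8, 196.7]), array([ 7.9, 33.6]), 14.6)
green 3305 [540.4  78.6] [495  43  99  75] (array([600.9, -11. ]), array([51.6, 67. ]), 11.2)
brass 705 [285.6  89. ] [254  82  65  14] (array([545.5, 180.7]), array([ 9.3, 50.5]), 15.5)
brass 676 [286.4 105.7] [254 100  65  12] (array([532.8, 177.5]), array([ 8.5, 50.8]), 14.6)
brass 274 [419.6 206.8] [406 178  34  53] (array([483. ,  46.4]), array([15.1, 49.7]), 87.7)
brass 286 [121.7 328.4] [117 300  13  53] (array([289.7, 285.5]), array([61.9, 11. ]), 4.2)
brass 187 [521.8 332.5] [515 307  11  46] (array([383.9, -92.4]), array([53. ,  8.8]), 20.0)
```

View pics/w1.png

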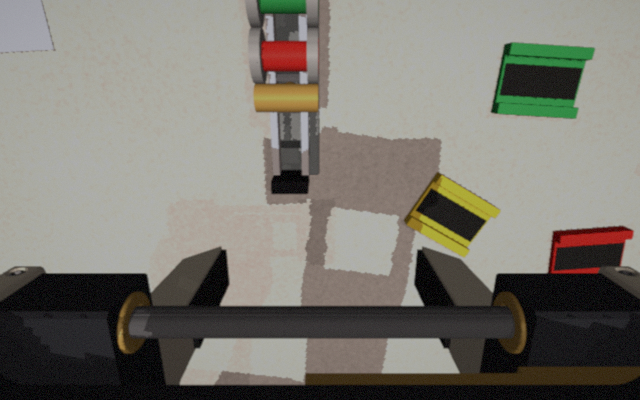

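The wrist view shows the tee at (286,97) with red at (284,56) uphill against it. The chute axis is ≈ 14.6° and the stop is at (290,184). The tee is at ≈ (539.5,178).

Run:
```python
from h import *
c=shot("wrist")
u=np.array([np.cos(np.radians(14.6)),np.sin(np.radians(14.6))])
P=cast(c,[[290,176],[290,192]],80)[:,:2];print(P,(np.array([539.5,178])-P)@u)
plan(536.5,177.5,93,14.6)
```

```text
[[475.07370256 159.99114702]
 [460.96504314 156.74528429]] [66.88539887 81.35666051]
at [473.4 130.  251.3] yaw 14.36 tilt [1.7998e+02 7.0000e-02] shift [ 0.0731 -0.0304  0.1582] twist -0.24
```

>>> play_rows(commands=[{"x": 0.04, "y": -0.015, "z": 0.02, "twist": 0}, {"x": 0.073, "y": -0.03, "z": 0.04, "twist": 0}, {"x": 0.073, "y": -0.0304, "z": 0.08, "twist": 0}, {"x": 0.073, "y": -0.0304, "z": 0.12, "twist": 0}, {"x": 0.073, "y": -0.0304, "z": 0.145, "twist": 0}, {"x": 0.073, "y": -0.0304, "z": 0.16, "twist": 0}, {"x": 0.073, "y": -0.0304, "z": 0.16, "twist": 0}, {"x": 0.073, "y": -0.0304, "z": 0.16, "twist": 0}])

```text
time: 2.7
tool_pos: [537.4, 176.5, 92.2]
tcp_rot: [3.141, -0.0, 0.248]
contact_force: [0.3, 0.3, 0.4]
grip_width: 91.8
finger_force: 0.0
```

Run:
```python
from h import *
plan(536.5,177.5,90,14.6)
c=shot("side","s1.png"); i=c["pixels"][200:330,170:400,::-1]; cv2.imwrite("pics/s1.png",cv2.resize(i,None,fx=3,fy=3))
```

```text
at [537.4 176.5  92.2] yaw 14.2 tilt [ 1.7998e+02 -1.0000e-02] shift [-0.0006 -0.0012  0.0022] twist -0.4
```

View pics/s1.png

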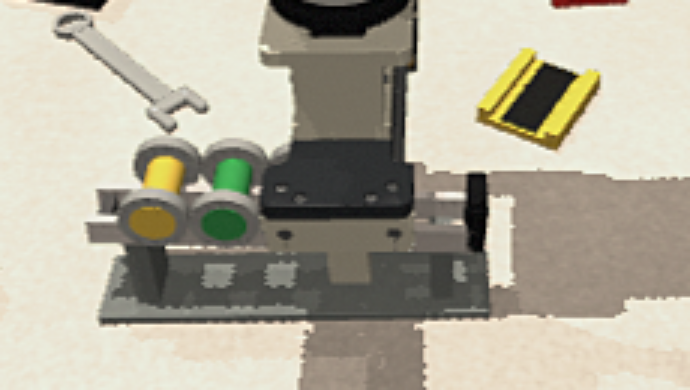

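The gripper straddles the rails over the tee, around (340,230) in the crop. Now close.

>>> play_rows(commands=[{"x": -0.001, "y": 0, "z": 0.002, "twist": 0}, {"x": -0.001, "y": 0, "z": 0.002, "twist": 0}, {"x": -0.001, "y": 0, "z": 0.002, "twist": 0}, {"x": -0.001, "y": 0, "z": 0.002, "twist": 0}, {"x": -0.001, "y": 0, "z": 0.002, "twist": 0}, {"x": -0.001, "y": 0, "z": 0.002, "twist": 0}, {"x": -0.001, "y": 0, "z": 0.002, "twist": 0}, {"x": -0.001, "y": 0, "z": 0.002, "twist": 0}], jaw=0.7)

```text
time: 3.55
tool_pos: [536.1, 177.5, 89.7]
tcp_rot: [3.142, -0.0, 0.249]
contact_force: [-0.1, -0.1, 1.8]
grip_width: 49.8
finger_force: 30.0
```

>>> play_rows(commands=[{"x": 0, "y": 0, "z": -0.006, "twist": 0}, {"x": 0, "y": 0, "z": -0.016, "twist": 0}, {"x": 0, "y": 0, "z": -0.03, "twist": 0}, {"x": 0, "y": 0, "z": -0.05, "twist": 0}, {"x": 0, "y": 0, "z": -0.08, "twist": 0}, {"x": 0, "y": 0, "z": -0.11, "twist": 0}, {"x": 0, "y": 0, "z": -0.11, "twist": 0}, {"x": 0, "y": 0, "z": -0.11, "twist": 0}])

```text
time: 4.35
tool_pos: [536.2, 177.5, 200.5]
tcp_rot: [3.141, -0.002, 0.249]
contact_force: [0.6, -0.3, -1.4]
grip_width: 50.1
finger_force: 30.0
```

Run:
```python
from h import *
plan(625,-298,199,14.6)
c=shot("side","s2.png"); i=c["pixels"][150:330,170:400,::-1]; cv2.imwrite("pics/s2.png",cv2.resize(i,None,fx=3,fy=3))
```

```text
at [536.2 177.5 200.5] yaw 14.29 tilt [ 1.7999e+02 -9.0000e-02] shift [-0.0313  0.4827  0.0016] twist -0.31
```

View pics/s2.png

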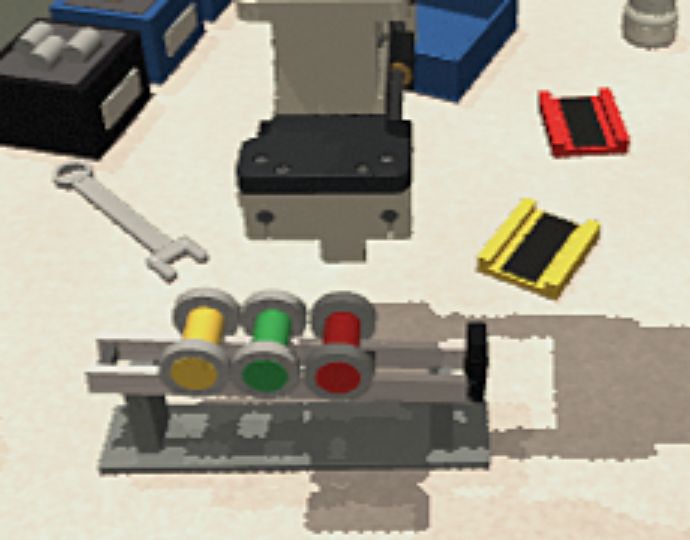

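All three rollers are free and rolling towards the stop (red at (340,345), green (270,345), yellow (200,345) in the crop). The tee is in the gripper.

>>> play_rows(commands=[{"x": -0.01, "y": 0.04, "z": 0, "twist": 0}, {"x": -0.02, "y": 0.38, "z": 0, "twist": 0}, {"x": -0.02, "y": 0.38, "z": 0, "twist": 0}, {"x": -0.02, "y": 0.38, "z": 0, "twist": 0}, {"x": -0.02, "y": 0.38, "z": 0, "twist": 0}, {"x": -0.02, "y": 0.38, "z": 0, "twist": 0}, {"x": -0.02, "y": 0.38, "z": 0, "twist": 0}, {"x": -0.02, "y": 0.38, "z": 0, "twist": 0}])

```text
time: 5.2
tool_pos: [609.9, -198.4, 197.8]
tcp_rot: [-3.14, 0.003, 0.248]
contact_force: [0.6, 0.5, -1.2]
grip_width: 49.7
finger_force: 30.0
```

>>> play_rows(commands=[{"x": -0.01, "y": 0.05, "z": 0, "twist": 0}, {"x": -0.011, "y": 0.103, "z": 0.02, "twist": 0}, {"x": -0.011, "y": 0.103, "z": 0.06, "twist": 0}, {"x": -0.011, "y": 0.103, "z": 0.1, "twist": 0}, {"x": -0.011, "y": 0.103, "z": 0.13, "twist": 0}, {"x": -0.011, "y": 0.103, "z": 0.14, "twist": 0}, {"x": -0.011, "y": 0.103, "z": 0.14, "twist": 0}, {"x": -0.011, "y": 0.103, "z": 0.14, "twist": 0}])

```text
time: 6.0
tool_pos: [626.0, -298.5, 60.9]
tcp_rot: [3.14, -0.001, 0.25]
contact_force: [-0.9, -0.2, -0.2]
grip_width: 49.9
finger_force: 30.0
```

Release with a moderate opening, then rise.

>>> play_rows(commands=[{"x": 0, "y": 0, "z": 0, "twist": 0}, {"x": 0, "y": 0, "z": 0, "twist": 0}, {"x": 0, "y": 0, "z": 0, "twist": 0}, {"x": 0, "y": 0, "z": 0, "twist": 0}, {"x": 0, "y": 0, "z": -0.03, "twist": 0}, {"x": 0, "y": 0, "z": -0.08, "twist": 0}, {"x": 0, "y": 0, "z": -0.13, "twist": 0}, {"x": 0, "y": 0, "z": -0.19, "twist": 0}], jaw=0.25)

```text
time: 6.8
tool_pos: [625.0, -298.1, 242.0]
tcp_rot: [3.141, -0.0, 0.249]
contact_force: [1.3, -1.6, 0.8]
grip_width: 69.2
finger_force: 0.0
```

>>> play_rows(commands=[{"x": -0.05, "y": -0.1, "z": 0, "twist": 0}, {"x": -0.08, "y": -0.38, "z": 0, "twist": 0}, {"x": -0.08, "y": -0.38, "z": 0, "twist": 0}, {"x": -0.08, "y": -0.38, "z": 0, "twist": 0}, {"x": -0.08, "y": -0.38, "z": 0, "twist": 0}, {"x": -0.08, "y": -0.38, "z": 0, "twist": 0}, {"x": -0.08, "y": -0.38, "z": 0, "twist": 0}, {"x": -0.08, "y": -0.38, "z": 0, "twist": 0}], jaw=0)

```text
time: 7.6
tool_pos: [452.4, 52.3, 240.2]
tcp_rot: [-3.142, -0.001, 0.25]
contact_force: [1.0, 0.7, -0.1]
grip_width: 91.6
finger_force: 0.0
```

Run:
```python
from h import *
t=shot("top")
for b in blobs(t,"brass",15):
    if 100<b[1][1]<270: print("brass",b[0],b[1])
plan(430,148,250,14.6)
c=shot("wrist","w2.png")
for k in("red","green","yellow"):
    for b in blobs(c,k,100): print(k,b[0],b[1],rect(cast(c,b[3],12)))
```

```text
brass 2889 [624.3 128.5]
brass 1601 [177.8 100.7]
brass 29 [  4.7 153.8]
brass 131 [407.1 160.9]
brass 22 [218.8 193.8]
brass 559 [605.5 212. ]
brass 91 [312.7 224.3]
brass 83 [308.4 242. ]
at [450.   56.3 240.2] yaw 14.45 tilt [-1.7981e+02  4.0000e-02] shift [ 0.0035 -0.0938 -0.0095] twist -0.15
red 1119 [195.2 117.3] (array([470.6, 191.1]), array([26.8, 40. ]), 14.5)
red 2528 [542.8 226.6] (array([ 450.4, -189.7]), array([68.9, 85.2]), 19.2)
green 3219 [482.1  36.8] (array([610.2, -54. ]), array([61.1, 82.4]), 11.1)
green 1232 [188.2  62.8] (array([518.2, 204.5]), array([26.3, 39.9]), 14.5)
yellow 448 [180.7   4.5] (array([565., 218.]), array([ 8. , 40.8]), 14.5)
```

>>> play_rows(commands=[{"x": 0.005, "y": -0.045, "z": 0, "twist": 0}, {"x": 0.005, "y": -0.085, "z": 0, "twist": 0}, {"x": 0.005, "y": -0.085, "z": 0, "twist": 0}, {"x": 0.005, "y": -0.085, "z": 0, "twist": 0}, {"x": 0.005, "y": -0.085, "z": 0, "twist": 0}, {"x": 0.005, "y": -0.085, "z": 0, "twist": 0}, {"x": 0.005, "y": -0.085, "z": 0, "twist": 0}, {"x": 0.005, "y": -0.085, "z": 0, "twist": 0}])

```text
time: 8.5
tool_pos: [438.0, 133.2, 239.7]
tcp_rot: [3.141, 0.0, 0.248]
contact_force: [-0.7, -0.9, 0.4]
grip_width: 92.1
finger_force: 0.0
```

Run:
```python
from h import *
c=shot("wrist","w3.png")
for k in("red","green","yellow"):
    for b in blobs(c,k,100):print(k,b[0],b[1],b[2],rect(cast(c,b[3],85)),rect(cast(c,b[3],10)))
t=shot("top")
for k in("red","green","yellow"):
    for b in blobs(t,k,30):
        if b[1][0]<250 and 140<b[1][1]<240: print("top",k,b[0],b[1],rect(cast(t,b[3],88)))
plan(490,150,150,14.6)
```

```text
red 1171 [296.7 127.2] [275 114  44  28] (array([483.6, 165.4]), array([20.9, 33.9]), 14.3) (array([474.2, 168.4]), array([26.4, 42.8]), 14.3)
red 1467 [605.7 225.6] [571 203  69  51] (array([ 466.7, -114. ]), array([43., 59.]), 19.2) (array([ 452.9, -184. ]), array([54.2, 74.3]), 19.2)
red 574 [607.6 256.4] [575 250  65  14] (array([ 442.1, -126.1]), array([ 9. , 55.8]), 19.2) (array([ 421.9, -199.3]), array([11.3, 70.4]), 19.2)
green 3826 [565.   37.6] [515   0 107  80] (array([593.9, -11.3]), array([52.7, 67.2]), 11.1) (array([613.3, -54.5]), array([66.5, 84.8]), 11.1)
green 1306 [295.1  73.8] [273  59  45  30] (array([522.2, 175.6]), array([20.5, 33.3]), 14.3) (array([522.9, 181.2]), array([25.9, 42. ]), 14.3)
yellow 956 [293.6  11.7] [269   2  49  21] (array([562.4, 186.3]), array([12.8, 34.4]), 14.3) (array([573.6, 194.6]), array([16.2, 43.4]), 14.3)
yellow 1347 [481.2 168.5] [443 144  77  52] (array([487.6,  11.5]), array([66.3, 16.5]), 74.8) (array([479.3, -25.8]), array([83.6, 20.8]), 74.8)
yellow 912 [462.3 210.5] [439 189  54  43] (array([450.8,  14.6]), array([51.2, 21.4]), 82.6) (array([432.8, -21.9]), array([64.6, 27. ]), 82.6)
top red 47 [225.3 219.7] (array([488.8, 164.7]), array([10.8, 26.6]), 13.0)
top green 82 [221.1 206. ] (array([522.9, 174.8]), array([16.9, 28.8]), 13.0)
at [437.9 133.5 239.7] yaw 14.25 tilt [179.99   0.  ] shift [ 0.0545 -0.0032  0.0897] twist -0.35
```

View pics/w3.png

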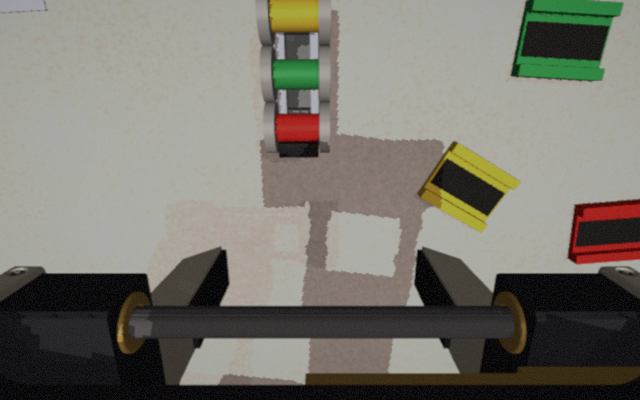

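The wrist view shows the rollers at rest on the stop: red (297,127), green (295,74), yellow (294,12). The tee is in the bin (top view, (407,161)). Pick red.

>>> play_rows(commands=[{"x": 0.03, "y": -0.01, "z": 0.02, "twist": 0}, {"x": 0.0515, "y": -0.02, "z": 0.05, "twist": 0}, {"x": 0.0515, "y": -0.02, "z": 0.09, "twist": 0}, {"x": 0.0515, "y": -0.02, "z": 0.12, "twist": 0}, {"x": 0.0515, "y": -0.02, "z": 0.14, "twist": 0}, {"x": 0.0515, "y": -0.02, "z": 0.153, "twist": 0}, {"x": 0.0515, "y": -0.02, "z": 0.153, "twist": 0}, {"x": 0.0515, "y": -0.02, "z": 0.153, "twist": 0}])

```text
time: 9.4
tool_pos: [483.0, 165.9, 86.9]
tcp_rot: [3.141, -0.0, 0.249]
contact_force: [-0.2, -0.1, 0.2]
grip_width: 92.3
finger_force: 0.0
```

>>> play_rows(commands=[{"x": 0, "y": 0, "z": 0, "twist": 0}, {"x": 0, "y": 0, "z": 0, "twist": 0}, {"x": 0, "y": 0, "z": 0, "twist": 0}, {"x": 0, "y": 0, "z": 0, "twist": 0}, {"x": 0, "y": 0, "z": 0, "twist": 0}, {"x": 0, "y": 0, "z": 0, "twist": 0}, {"x": 0, "y": 0, "z": 0, "twist": 0}, {"x": 0, "y": 0, "z": 0, "twist": 0}], jaw=0.7)

```text
time: 10.2
tool_pos: [483.2, 164.9, 86.9]
tcp_rot: [3.14, -0.0, 0.25]
contact_force: [1.6, -6.4, 1.3]
grip_width: 49.8
finger_force: 30.0
```

>>> play_rows(commands=[{"x": 0, "y": 0, "z": -0.006, "twist": 0}, {"x": 0, "y": 0, "z": -0.016, "twist": 0}, {"x": 0, "y": 0, "z": -0.03, "twist": 0}, {"x": 0, "y": 0, "z": -0.05, "twist": 0}, {"x": 0, "y": 0, "z": -0.08, "twist": 0}, {"x": 0, "y": 0, "z": -0.11, "twist": 0}, {"x": 0, "y": 0, "z": -0.11, "twist": 0}, {"x": 0, "y": 0, "z": -0.11, "twist": 0}])

```text
time: 11.0
tool_pos: [482.6, 165.9, 196.5]
tcp_rot: [3.142, -0.0, 0.249]
contact_force: [-0.2, 0.7, -2.5]
grip_width: 49.9
finger_force: 30.0
```

Run:
```python
from h import *
plan(390,-210,200,19.4)
c=shot("wrist","w4.png")
for k in("red","green","yellow"):
    for b in blobs(c,k,100):print(k,b[0],b[1],b[2],rect(cast(c,b[3],81)))
```

```text
at [482.6 165.9 196.5] yaw 14.29 tilt [ 1.8e+02 -1.0e-02] shift [-0.1825  0.3414 -0.0035] twist -5.11
red 3565 [321.2 283.9] [280 261  83  45] (array([420.6, 150.8]), array([39.1, 65.5]), 14.4)
green 3577 [599.6 100.5] [554  57  86  85] (array([601.4,   1.9]), array([50.9, 61.6]), 11.1)
green 1432 [324.  180.6] [300 166  49  30] (array([501.6, 169.3]), array([21.3, 34.6]), 14.4)
yellow 1067 [324.2 124. ] [298 114  53  22] (array([539.6, 179. ]), array([14. , 35.3]), 14.4)
yellow 2366 [498.9 241.9] [450 207 106  67] (array([480.7,  26.1]), array([66. , 52.3]), 74.3)
```

View pics/w4.png

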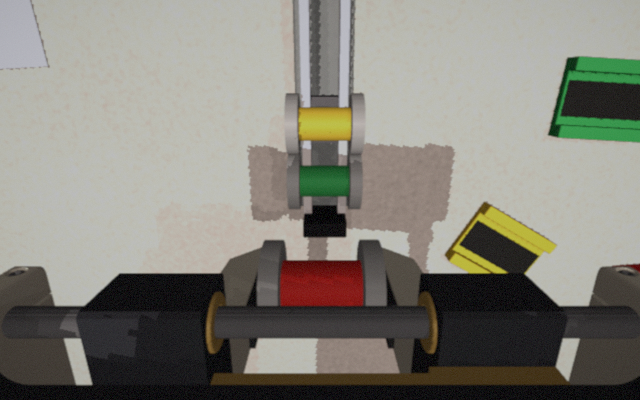

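Red is held at (321,284), and green (324,180) and yellow (324,124) have moved down to the stop. Go to the red nest.

>>> play_rows(commands=[{"x": -0.02, "y": 0.04, "z": 0, "twist": 0}, {"x": -0.16, "y": 0.3, "z": 0, "twist": -5}, {"x": -0.16, "y": 0.3, "z": 0, "twist": -5}, {"x": -0.16, "y": 0.3, "z": 0, "twist": -5}, {"x": -0.16, "y": 0.3, "z": 0, "twist": -5}, {"x": -0.16, "y": 0.3, "z": 0, "twist": -5}, {"x": -0.16, "y": 0.3, "z": 0, "twist": -5}, {"x": -0.16, "y": 0.3, "z": 0, "twist": -5}])

```text
time: 11.85
tool_pos: [400.1, -168.6, 195.3]
tcp_rot: [-3.141, 0.002, 0.33]
contact_force: [-0.4, -0.2, -2.2]
grip_width: 49.7
finger_force: 30.0
```

```bash
cat >> h.py <<'E'
def hand(c,col):
    "tool-x offset of the held roller's axis, from the tread's front edge (tangent ray, radius 11)"
    o=bot.get_obs(); T=Ro.from_euler("xyz",o["tcp_rot"]).as_matrix()
    b=max((b for b in blobs(c,col,300) if b[1][1]>240 and 220<b[1][0]<420),key=lambda b:b[0])
    P=b[3]; col_=int(b[1][0]); top=np.mean([P[P[:,0]==u][:,1].min() for u in range(col_-15,col_+16)])-.5
    d=np.array([(col_-c["cx"])/c["fx"],(top-c["cy"])/c["fy"],1])@R(c).T@T
    e=(np.array(c["eye"])-np.array(o["tool_pos"]))@T
    d2=np.array([d[0],d[2]])/np.hypot(d[0],d[2]); n=np.array([-d2[1],d2[0]])
    xs=[(s*11-(n[1]*6-n@e[[0,2]]))/n[0] for s in(1,-1)]
    print("hand row",top,"dx",np.round(min(xs),2), "cols",P[:,0].min(),P[:,0].max())
def nest(c,col):
    bs=[b for b in blobs(c,col,300) if not(b[1][1]>240 and 220<b[1][0]<420)]
    P=np.vstack([b[3] for b in bs])
    for z in(0,8,16): print(col,[b[0] for b in bs],z,rect(cast(c,P,z)))
E
python3 - <<'E'
from h import *
c=shot("wrist","w5.png"); plan(449.5,-191.2,100,19.4)
hand(c,"red"); nest(c,"red"); nest(c,"yellow")
E
```

```text
at [ 400.4 -166.1  195.2] yaw 18.98 tilt [-1.7987e+02  1.1000e-01] shift [0.0384 0.0399 0.0951] twist -0.42
hand row 261.30645161290323 dx -1.27 cols 280 362
red [3965] 0 (array([ 448.6, -193.8]), array([68.3, 81.9]), 19.6)
red [3965] 8 (array([ 449.4, -192.5]), array([66.6, 79.9]), 19.6)
red [3965] 16 (array([ 450.2, -191.2]), array([65. , 77.9]), 19.6)
yellow [4733] 0 (array([456.5, -15.2]), array([85. , 68.4]), 74.5)
yellow [4733] 8 (array([457.1, -18.2]), array([82.9, 66.8]), 74.5)
yellow [4733] 16 (array([457.7, -21.3]), array([80.9, 65.1]), 74.5)
```

View pics/w5.png

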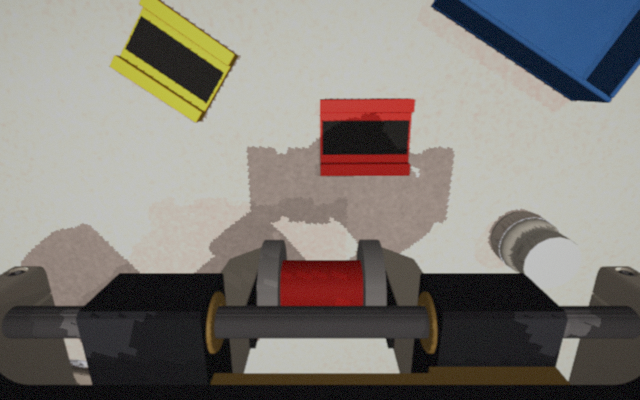

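The red nest is at (365,137) ahead, with the held roller in line at (321,284). Nest ≈ (449.8,-192), 19.6°. Descend to just above it and check.

>>> play_rows(commands=[{"x": 0.02, "y": 0.02, "z": 0.0, "twist": -0.6}, {"x": 0.039, "y": 0.0405, "z": 0.02, "twist": -0.6}, {"x": 0.039, "y": 0.0405, "z": 0.06, "twist": -0.6}, {"x": 0.039, "y": 0.0405, "z": 0.1, "twist": -0.6}, {"x": 0.039, "y": 0.0405, "z": 0.125, "twist": -0.6}, {"x": 0.039, "y": 0.0405, "z": 0.135, "twist": -0.6}, {"x": 0.039, "y": 0.0405, "z": 0.135, "twist": -0.6}, {"x": 0.039, "y": 0.0405, "z": 0.135, "twist": -0.6}])

```text
time: 12.7
tool_pos: [452.7, -189.3, 62.4]
tcp_rot: [3.141, -0.001, 0.348]
contact_force: [-0.2, -0.5, -0.8]
grip_width: 49.8
finger_force: 30.0
```

Run:
```python
from h import *
c=shot("wrist","w6.png"); plan(450.4,-191.7,35,19.6)
s=shot("side"); i=s["pixels"][130:230,310:420,::-1]; cv2.imwrite("pics/s6.png",np.hstack([cv2.resize(i,(440,400)),c["pixels"][:,140:500,::-1]]))
```

```text
at [ 452.9 -189.6   62.9] yaw 19.92 tilt [ 1.799e+02 -8.000e-02] shift [-0.0031  0.001   0.0279] twist 0.32
```

View pics/s6.png

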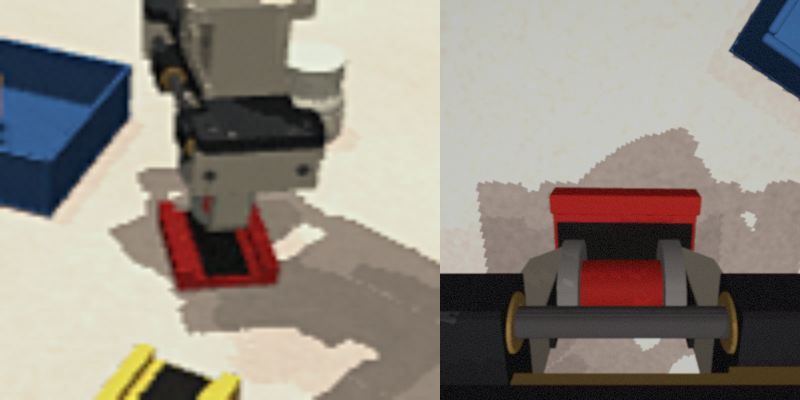

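The nest's front ridge at (625,200) lines up with the roller. Correct by the residual and measure the front ridge from near.

>>> play_rows(commands=[{"x": -0.003, "y": 0.001, "z": 0.008, "twist": 0.3}, {"x": -0.003, "y": 0.001, "z": 0.014, "twist": 0.3}, {"x": -0.003, "y": 0.001, "z": 0.017, "twist": 0.3}, {"x": -0.003, "y": 0.001, "z": 0.017, "twist": 0.3}, {"x": -0.003, "y": 0.001, "z": 0.017, "twist": 0.3}, {"x": -0.003, "y": 0.001, "z": 0.017, "twist": 0.3}, {"x": -0.003, "y": 0.001, "z": 0.017, "twist": 0.3}, {"x": -0.003, "y": 0.001, "z": 0.017, "twist": 0.3}])

```text
time: 13.6
tool_pos: [449.6, -191.6, 44.8]
tcp_rot: [3.141, -0.0, 0.342]
contact_force: [-0.2, 0.1, -1.8]
grip_width: 49.7
finger_force: 30.0
```

```bash
cat >> h.py <<'E'
def ridge(c,col):
    "front ridge in tool axes: outer top edge (nest x=+33) and its ends"
    o=bot.get_obs(); T=Ro.from_euler("xyz",o["tcp_rot"]).as_matrix()
    b=max((b for b in blobs(c,col,200) if b[1][1]<262),key=lambda b:b[0]); P=b[3]
    q=(cast(c,P,16)-np.array(o["tool_pos"]))@T
    us=np.unique(P[:,0])[6:-6]; top=[P[P[:,0]==u][:,1].min()-.5 for u in us]
    e=(cast(c,np.c_[us,top],16)-np.array(o["tool_pos"]))@T
    k=np.polyfit(e[:,1],e[:,0],1); print(col,"outer edge tool x",k[1].round(2),"-> nest dx",(k[1]-33).round(2),"slope deg",np.degrees(k[0]).round(2),"ends y",q[:,1].min().round(1),q[:,1].max().round(1),"mid",((q[:,1].min()+q[:,1].max())/2).round(2))
E
python3 - <<'E'
from h import *
c=shot("wrist","w7.png"); plan(450.4,-191.7,35,19.6); hand(c,"red"); ridge(c,"red")
E
```

```text
at [ 449.6 -191.6   44.8] yaw 19.59 tilt [ 1.7998e+02 -1.0000e-02] shift [0.0007 0.0003 0.0098] twist -0.01
hand row 260.53225806451616 dx 0.3 cols 280 362
red outer edge tool x 37.14 -> nest dx 4.14 slope deg -0.3 ends y -39.3 39.4 mid 0.07
```

>>> play_rows(commands=[{"x": -0.0004, "y": 0, "z": 0.002, "twist": 0}, {"x": -0.0004, "y": 0, "z": 0.004, "twist": 0}, {"x": -0.0004, "y": 0, "z": 0.006, "twist": 0}, {"x": -0.0004, "y": 0, "z": 0.008, "twist": 0}, {"x": -0.0004, "y": 0, "z": 0.0098, "twist": 0}, {"x": -0.0004, "y": 0, "z": 0.0098, "twist": 0}, {"x": -0.0004, "y": 0, "z": 0.0098, "twist": 0}, {"x": -0.0004, "y": 0, "z": 0.0098, "twist": 0}])

```text
time: 14.45
tool_pos: [449.2, -191.7, 35.0]
tcp_rot: [3.141, -0.0, 0.342]
contact_force: [0.4, 0.6, -1.6]
grip_width: 49.8
finger_force: 30.0
```

```bash
sed -i 's/cast(c,np.c_\[us,top\],16)/cast(c,np.c_[us,top],0)/; s/q=(cast(c,P,16)/q=(cast(c,P,8)/' h.py
python3 - <<'E'
from h import *
c=shot("wrist","w8.png"); plan(450.4,-191.7,35,19.6); hand(c,"red"); ridge(c,"red"); print(bot.get_obs()["contact_force"])
E
```

```text
at [ 449.2 -191.8   35. ] yaw 19.59 tilt [ 1.7998e+02 -1.0000e-02] shift [0.0012 0.0003 0.    ] twist -0.01
hand row 260.6290322580645 dx 0.28 cols 280 362
red outer edge tool x 32.9 -> nest dx -0.1 slope deg -0.12 ends y -41.3 41.6 mid 0.11
[ 0.08993517 -0.27299862 -1.10976293]
```

>>> play_rows(commands=[{"x": -0.0003, "y": 0, "z": 0.0006, "twist": 0}, {"x": -0.0003, "y": 0, "z": 0.0006, "twist": 0}, {"x": -0.0003, "y": 0, "z": 0.0006, "twist": 0}, {"x": -0.0003, "y": 0, "z": 0.0006, "twist": 0}, {"x": -0.0003, "y": 0, "z": 0.0006, "twist": 0}, {"x": -0.0003, "y": 0, "z": 0.0006, "twist": 0}, {"x": -0.0003, "y": 0, "z": 0.0006, "twist": 0}, {"x": -0.0003, "y": 0, "z": 0.0006, "twist": 0}])

```text
time: 15.3
tool_pos: [448.9, -191.9, 34.4]
tcp_rot: [3.141, -0.0, 0.342]
contact_force: [0.2, 0.4, -1.2]
grip_width: 49.7
finger_force: 30.0
```

>>> play_rows(commands=[{"x": 0, "y": 0, "z": 0, "twist": 0}, {"x": 0, "y": 0, "z": 0, "twist": 0}, {"x": 0, "y": 0, "z": 0, "twist": 0}, {"x": 0, "y": 0, "z": 0, "twist": 0}, {"x": 0, "y": 0, "z": -0.02, "twist": 0}, {"x": 0, "y": 0, "z": -0.06, "twist": 0}, {"x": 0, "y": 0, "z": -0.11, "twist": 0}, {"x": 0, "y": 0, "z": -0.16, "twist": 0}], jaw=0.3)

```text
time: 16.1
tool_pos: [448.3, -191.5, 195.8]
tcp_rot: [-3.141, 0.001, 0.342]
contact_force: [1.0, -1.0, -1.0]
grip_width: 63.7
finger_force: 0.0
```

>>> play_rows(commands=[{"x": -0.04, "y": -0.03, "z": 0, "twist": 0}, {"x": -0.06, "y": -0.06, "z": -0.02, "twist": 0}, {"x": -0.06, "y": -0.06, "z": -0.04, "twist": 0}, {"x": -0.06, "y": -0.06, "z": -0.045, "twist": 0}, {"x": -0.06, "y": -0.06, "z": -0.045, "twist": 0}, {"x": -0.06, "y": -0.06, "z": -0.045, "twist": 0}, {"x": -0.06, "y": -0.06, "z": -0.045, "twist": 0}, {"x": -0.06, "y": -0.06, "z": -0.045, "twist": 0}], jaw=0)

```text
time: 16.9
tool_pos: [372.1, -155.4, 238.4]
tcp_rot: [-3.14, 0.001, 0.342]
contact_force: [0.5, 0.3, 0.0]
grip_width: 91.6
finger_force: 0.0
```

Run:
```python
from h import *
c=shot("wrist","w9.png"); plan(440,133,240,14.4)
nest(c,"yellow")
for b in blobs(c,"red",100):print(b[0],b[1],rect(cast(c,b[3],12)),rect(cast(c,b[3],28)))
```

```text
at [ 372.2 -155.4  238.6] yaw 19.59 tilt [-1.7993e+02  6.0000e-02] shift [ 0.1606 -0.2489 -0.0013] twist 5.19
yellow [3374] 0 (array([457.5, -16.2]), array([84.3, 67.4]), 74.7)
yellow [3374] 8 (array([457.3, -18.6]), array([82.5, 65.9]), 74.7)
yellow [3374] 16 (array([457.2, -20.9]), array([80.7, 64.5]), 74.7)
2901 [382.8 107.3] (array([ 449.7, -191.5]), array([65.5, 79.7]), 19.1) (array([ 449.7, -188.6]), array([62.6, 76.1]), 19.1)
869 [389.8 110.9] (array([ 450.3, -196.8]), array([22.6, 35.3]), 19.7) (array([ 450.3, -193.7]), array([21.6, 33.7]), 19.7)
```

View pics/w9.png

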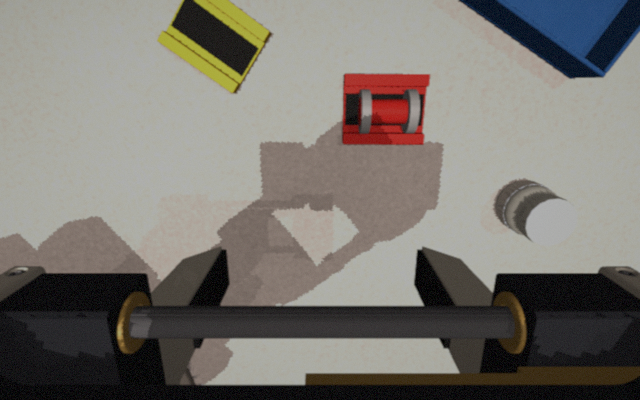

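Red lies on its nest at (390,110), between the ridges, and the tub is untouched. Back for green.

>>> play_rows(commands=[{"x": 0.16, "y": -0.249, "z": 0, "twist": 5.2}, {"x": 0.16, "y": -0.249, "z": 0, "twist": 5.2}, {"x": 0.16, "y": -0.249, "z": 0, "twist": 5.2}, {"x": 0.16, "y": -0.249, "z": 0, "twist": 5.2}, {"x": 0.16, "y": -0.249, "z": 0, "twist": 5.2}, {"x": 0.16, "y": -0.249, "z": 0, "twist": 5.2}, {"x": 0.16, "y": -0.249, "z": 0, "twist": 5.2}, {"x": 0.16, "y": -0.249, "z": 0, "twist": 5.2}])

```text
time: 17.75
tool_pos: [439.2, 133.7, 238.6]
tcp_rot: [3.141, 0.001, 0.254]
contact_force: [0.5, 0.0, 0.7]
grip_width: 92.0
finger_force: 0.0
```

Run:
```python
from h import *
c=shot("wrist"); plan(483,165.5,87,14.4)
for k in("green","yellow"):
    for b in blobs(c,k,100):print(k,b[0],b[1],rect(cast(c,b[3],81)),rect(cast(c,b[3],8)))
```

```text
at [439.1 132.7 238.7] yaw 14.44 tilt [1.7998e+02 8.0000e-02] shift [ 0.0509 -0.0209  0.1517] twist 0.04
green 3874 [566.   39.6] (array([595. , -13.2]), array([53.4, 68.1]), 10.9) (array([613.7, -55.6]), array([66.8, 85.2]), 10.9)
green 1162 [296.9 128.6] (array([483.2, 166. ]), array([21.2, 34.1]), 14.6) (array([473.7, 168.7]), array([26.5, 42.7]), 14.6)
yellow 841 [295.9  74. ] (array([522.4, 176.2]), array([13.6, 34.3]), 14.6) (array([522.8, 181.5]), array([17., 43.]), 14.6)
yellow 1338 [481.4 170.5] (array([488.2,   9.7]), array([67.3, 16.7]), 76.8) (array([480.1, -26.9]), array([84.3, 20.9]), 76.8)
yellow 918 [462.3 212.4] (array([450.2,  13. ]), array([52.1, 21.7]), 82.3) (array([432.5, -22.8]), array([65.2, 27.1]), 82.3)
```

>>> play_rows(commands=[{"x": 0.03, "y": -0.01, "z": 0.02, "twist": 0}, {"x": 0.051, "y": -0.0205, "z": 0.05, "twist": 0}, {"x": 0.051, "y": -0.0205, "z": 0.09, "twist": 0}, {"x": 0.051, "y": -0.0205, "z": 0.12, "twist": 0}, {"x": 0.051, "y": -0.0205, "z": 0.14, "twist": 0}, {"x": 0.051, "y": -0.0205, "z": 0.1515, "twist": 0}, {"x": 0.051, "y": -0.0205, "z": 0.1515, "twist": 0}, {"x": 0.051, "y": -0.0205, "z": 0.1515, "twist": 0}])

```text
time: 18.6
tool_pos: [484.4, 164.7, 88.6]
tcp_rot: [3.141, -0.001, 0.25]
contact_force: [-0.3, 0.4, -0.1]
grip_width: 92.0
finger_force: 0.0
```

>>> play_rows(commands=[{"x": 0, "y": 0, "z": 0, "twist": 0}, {"x": 0, "y": 0, "z": 0, "twist": 0}, {"x": 0, "y": 0, "z": 0, "twist": 0}, {"x": 0, "y": 0, "z": 0, "twist": 0}, {"x": 0, "y": 0, "z": 0, "twist": 0}, {"x": 0, "y": 0, "z": 0, "twist": 0}, {"x": 0, "y": 0, "z": 0, "twist": 0}, {"x": 0, "y": 0, "z": 0, "twist": 0}], jaw=0.7)

```text
time: 19.4
tool_pos: [483.9, 165.1, 87.9]
tcp_rot: [3.141, -0.0, 0.251]
contact_force: [0.2, -3.9, 2.1]
grip_width: 49.7
finger_force: 30.0
```

>>> play_rows(commands=[{"x": 0, "y": 0, "z": -0.006, "twist": 0}, {"x": 0, "y": 0, "z": -0.016, "twist": 0}, {"x": 0, "y": 0, "z": -0.03, "twist": 0}, {"x": 0, "y": 0, "z": -0.05, "twist": 0}, {"x": 0, "y": 0, "z": -0.08, "twist": 0}, {"x": 0, "y": 0, "z": -0.11, "twist": 0}, {"x": 0, "y": 0, "z": -0.11, "twist": 0}, {"x": 0, "y": 0, "z": -0.11, "twist": 0}])

```text
time: 20.2
tool_pos: [483.4, 165.7, 198.3]
tcp_rot: [-3.141, -0.001, 0.251]
contact_force: [-0.4, 0.2, -2.9]
grip_width: 50.0
finger_force: 30.0
```

>>> play_rows(commands=[{"x": 0.004, "y": 0.04, "z": 0, "twist": 0.5}, {"x": 0.022, "y": 0.244, "z": 0, "twist": 3.4}, {"x": 0.022, "y": 0.244, "z": 0, "twist": 3.4}, {"x": 0.022, "y": 0.244, "z": 0, "twist": 3.4}, {"x": 0.022, "y": 0.244, "z": 0, "twist": 3.4}, {"x": 0.022, "y": 0.244, "z": 0, "twist": 3.4}, {"x": 0.022, "y": 0.244, "z": 0, "twist": 3.4}, {"x": 0.022, "y": 0.244, "z": 0, "twist": 3.4}])

```text
time: 21.0
tool_pos: [564.7, -64.3, 196.6]
tcp_rot: [-3.14, 0.003, 0.192]
contact_force: [-0.6, 0.5, -2.1]
grip_width: 49.7
finger_force: 30.0
```

Run:
```python
from h import *
c=shot("wrist"); c=shot("wrist","w10.png"); plan(613,-56,60,11)
hand(c,"green"); nest(c,"green")
```

```text
at [565.  -63.8 197.3] yaw 11.1 tilt [-1.7995e+02  7.0000e-02] shift [0.0487 0.0017 0.1373] twist 0.1
hand row 263.69354838709677 dx -1.37 cols 281 362
green [3870] 0 (array([610.9, -54.8]), array([66.6, 81.7]), 11.2)
green [3870] 8 (array([611.8, -54.6]), array([65. , 79.7]), 11.2)
green [3870] 16 (array([612.7, -54.4]), array([63.4, 77.7]), 11.2)
```

>>> play_rows(commands=[{"x": 0.025, "y": 0, "z": 0.0, "twist": 0}, {"x": 0.049, "y": 0, "z": 0.03, "twist": 0}, {"x": 0.049, "y": 0, "z": 0.07, "twist": 0}, {"x": 0.049, "y": 0, "z": 0.11, "twist": 0}, {"x": 0.049, "y": 0, "z": 0.135, "twist": 0}, {"x": 0.049, "y": 0, "z": 0.15, "twist": 0}, {"x": 0.049, "y": 0, "z": 0.15, "twist": 0}, {"x": 0.049, "y": 0, "z": 0.15, "twist": 0}])

```text
time: 21.9
tool_pos: [614.5, -55.7, 49.0]
tcp_rot: [3.141, -0.002, 0.193]
contact_force: [-0.5, -0.3, -1.7]
grip_width: 50.0
finger_force: 30.0
```

>>> play_rows(commands=[{"x": 0, "y": 0, "z": 0, "twist": 0}, {"x": 0, "y": 0, "z": 0, "twist": 0}, {"x": 0, "y": 0, "z": 0, "twist": 0}, {"x": 0, "y": 0, "z": 0, "twist": 0}, {"x": 0, "y": 0, "z": 0, "twist": 0}, {"x": 0, "y": 0, "z": 0, "twist": 0}, {"x": 0, "y": 0, "z": 0, "twist": 0}, {"x": 0, "y": 0, "z": 0, "twist": 0}])

```text
time: 22.7
tool_pos: [613.8, -56.2, 47.8]
tcp_rot: [3.142, 0.0, 0.192]
contact_force: [0.3, -0.2, -2.4]
grip_width: 49.9
finger_force: 30.0
```

Run:
```python
from h import *
c=shot("wrist","w11.png"); plan(613.2,-54.4,35.4,11.2); hand(c,"green"); ridge(c,"green")
```

```text
at [613.8 -56.2  47.7] yaw 10.99 tilt [1.8e+02 1.0e-02] shift [-0.0002 -0.0019  0.0123] twist -0.21
hand row 263.9193548387097 dx -1.46 cols 281 362
green outer edge tool x 30.9 -> nest dx -2.1 slope deg -0.04 ends y -42.9 39.3 mid -1.83
```

>>> play_rows(commands=[{"x": -0.0005, "y": -0.0018, "z": 0, "twist": -0.1}, {"x": -0.0005, "y": -0.0018, "z": 0.003, "twist": -0.1}, {"x": -0.0005, "y": -0.0018, "z": 0.006, "twist": -0.1}, {"x": -0.0005, "y": -0.0018, "z": 0.009, "twist": -0.1}, {"x": -0.0005, "y": -0.0018, "z": 0.0115, "twist": -0.1}, {"x": -0.0005, "y": -0.0018, "z": 0.012, "twist": -0.1}, {"x": -0.0005, "y": -0.0018, "z": 0.012, "twist": -0.1}, {"x": -0.0005, "y": -0.0018, "z": 0.012, "twist": -0.1}])

```text
time: 23.55
tool_pos: [613.0, -54.5, 35.9]
tcp_rot: [3.141, -0.0, 0.194]
contact_force: [-0.3, 1.0, -1.5]
grip_width: 49.7
finger_force: 30.0
```

Run:
```python
from h import *
c=shot("wrist","w12.png"); plan(613.2,-54.4,35.4,11.2); hand(c,"green"); ridge(c,"green"); print(bot.get_obs()["contact_force"])
```

```text
at [613.  -54.5  35.9] yaw 11.09 tilt [ 1.7999e+02 -1.0000e-02] shift [ 0.0002 -0.0001  0.0005] twist -0.11
hand row 263.7258064516129 dx -1.34 cols 281 362
green outer edge tool x 31.13 -> nest dx -1.87 slope deg -0.27 ends y -41.2 41.2 mid 0.01
[-0.16245289  0.39541586 -1.97429554]
```

>>> play_rows(commands=[{"x": -0.0003, "y": 0, "z": 0.0004, "twist": 0}, {"x": -0.0003, "y": 0, "z": 0.0004, "twist": 0}, {"x": -0.0003, "y": 0, "z": 0.0004, "twist": 0}, {"x": -0.0003, "y": 0, "z": 0.0004, "twist": 0}, {"x": -0.0003, "y": 0, "z": 0.0004, "twist": 0}, {"x": -0.0003, "y": 0, "z": 0.0004, "twist": 0}, {"x": -0.0003, "y": 0, "z": 0.0004, "twist": 0}, {"x": -0.0003, "y": 0, "z": 0.0004, "twist": 0}])

```text
time: 24.4
tool_pos: [612.7, -54.6, 35.5]
tcp_rot: [3.141, -0.0, 0.194]
contact_force: [-0.2, -0.5, -2.1]
grip_width: 50.0
finger_force: 30.0
```

>>> play_rows(commands=[{"x": 0, "y": 0, "z": 0, "twist": 0}, {"x": 0, "y": 0, "z": 0, "twist": 0}, {"x": 0, "y": 0, "z": 0, "twist": 0}, {"x": 0, "y": 0, "z": 0, "twist": 0}, {"x": 0, "y": 0, "z": -0.02, "twist": 0}, {"x": 0, "y": 0, "z": -0.06, "twist": 0}, {"x": 0, "y": 0, "z": -0.11, "twist": 0}, {"x": 0, "y": 0, "z": -0.16, "twist": 0}], jaw=0.3)

```text
time: 25.2
tool_pos: [612.2, -54.4, 196.8]
tcp_rot: [-3.141, 0.001, 0.194]
contact_force: [1.0, -1.0, 0.1]
grip_width: 64.4
finger_force: 0.0
```

>>> play_rows(commands=[{"x": -0.133, "y": -0.217, "z": -0.043, "twist": -3.3}, {"x": -0.133, "y": -0.217, "z": -0.043, "twist": -3.3}, {"x": -0.133, "y": -0.217, "z": -0.043, "twist": -3.3}, {"x": -0.133, "y": -0.217, "z": -0.043, "twist": -3.3}, {"x": -0.133, "y": -0.217, "z": -0.043, "twist": -3.3}, {"x": -0.133, "y": -0.217, "z": -0.043, "twist": -3.3}, {"x": -0.133, "y": -0.217, "z": -0.043, "twist": -3.3}, {"x": -0.133, "y": -0.217, "z": -0.043, "twist": -3.3}], jaw=0)

```text
time: 26.0
tool_pos: [441.2, 132.3, 238.4]
tcp_rot: [3.141, -0.001, 0.251]
contact_force: [0.5, 0.0, -0.1]
grip_width: 91.7
finger_force: 0.0
```

Run:
```python
from h import *
c=shot("wrist"); c=shot("wrist","w13.png"); plan(483,165.5,87,14.4)
for k in("green","yellow"):
    for b in blobs(c,k,100):print(k,b[0],b[1],rect(cast(c,b[3],81)),rect(cast(c,b[3],8)),rect(cast(c,b[3],28))[0])
```

```text
at [441.3 131.9 238. ] yaw 14.31 tilt [1.7998e+02 2.0000e-02] shift [ 0.0487 -0.0224  0.151 ] twist -0.09
green 4051 [566.4  42.5] (array([595.3, -13.6]), array([53.1, 68. ]), 11.0) (array([613.6, -55.6]), array([66.4, 85.1]), 11.0) [608.6 -44.1]
yellow 714 [293.9 131.6] (array([483. , 165.9]), array([13.4, 34.1]), 14.4) (array([472.9, 169.1]), array([16.7, 42.7]), 14.4) [475.7 168.2]
yellow 1332 [479.6 172. ] (array([488.6,   9.3]), array([67.2, 16. ]), 73.0) (array([480. , -26.9]), array([84.1, 20. ]), 73.0) [482.4 -17. ]
yellow 874 [461.  214.3] (array([450.4,  11.9]), array([51.2, 16.7]), 77.1) (array([432.1, -23.7]), array([64.1, 20.9]), 77.1) [437.1 -14. ]
```

View pics/w13.png

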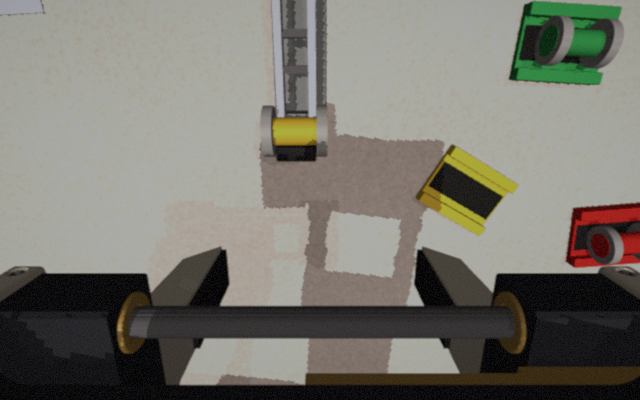

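Yellow is alone at the stop (294,131), green lies on its nest (578,42) and red on its own (620,244). Pick yellow.

>>> play_rows(commands=[{"x": 0.03, "y": -0.01, "z": 0.02, "twist": 0}, {"x": 0.0487, "y": -0.0224, "z": 0.05, "twist": 0}, {"x": 0.0487, "y": -0.0224, "z": 0.09, "twist": 0}, {"x": 0.0487, "y": -0.0224, "z": 0.12, "twist": 0}, {"x": 0.0487, "y": -0.0224, "z": 0.14, "twist": 0}, {"x": 0.0487, "y": -0.0224, "z": 0.152, "twist": 0}, {"x": 0.0487, "y": -0.0224, "z": 0.152, "twist": 0}, {"x": 0.0487, "y": -0.0224, "z": 0.152, "twist": 0}])

```text
time: 26.9
tool_pos: [482.8, 166.2, 86.8]
tcp_rot: [3.141, -0.001, 0.25]
contact_force: [0.1, 0.7, -0.4]
grip_width: 91.8
finger_force: 0.0
```

>>> play_rows(commands=[{"x": 0, "y": 0, "z": 0, "twist": 0}, {"x": 0, "y": 0, "z": 0, "twist": 0}, {"x": 0, "y": 0, "z": 0, "twist": 0}, {"x": 0, "y": 0, "z": 0, "twist": 0}, {"x": 0, "y": 0, "z": 0, "twist": 0}, {"x": 0, "y": 0, "z": 0, "twist": 0}, {"x": 0, "y": 0, "z": 0, "twist": 0}, {"x": 0, "y": 0, "z": 0, "twist": 0}], jaw=0.7)

```text
time: 27.7
tool_pos: [482.6, 164.8, 86.6]
tcp_rot: [3.138, -0.0, 0.252]
contact_force: [2.1, -10.1, 1.0]
grip_width: 49.9
finger_force: 30.0
```

>>> play_rows(commands=[{"x": 0, "y": 0, "z": -0.006, "twist": 0}, {"x": 0, "y": 0, "z": -0.016, "twist": 0}, {"x": 0, "y": 0, "z": -0.03, "twist": 0}, {"x": 0, "y": 0, "z": -0.05, "twist": 0}, {"x": 0, "y": 0, "z": -0.08, "twist": 0}, {"x": 0, "y": 0, "z": -0.11, "twist": 0}, {"x": 0, "y": 0, "z": -0.11, "twist": 0}, {"x": 0, "y": 0, "z": -0.11, "twist": 0}])

```text
time: 28.5
tool_pos: [481.8, 166.6, 196.2]
tcp_rot: [3.141, -0.0, 0.251]
contact_force: [-0.1, -0.8, -2.0]
grip_width: 49.9
finger_force: 30.0
```

>>> play_rows(commands=[{"x": -0.03, "y": 0.03, "z": 0, "twist": 4}, {"x": -0.06, "y": 0.07, "z": 0, "twist": 10}, {"x": -0.09, "y": 0.11, "z": 0, "twist": 16}, {"x": -0.114, "y": 0.148, "z": 0, "twist": 22}, {"x": -0.114, "y": 0.148, "z": 0, "twist": 27}, {"x": -0.114, "y": 0.148, "z": 0, "twist": 29.8}, {"x": -0.114, "y": 0.148, "z": 0, "twist": 29.8}, {"x": -0.114, "y": 0.148, "z": 0, "twist": 29.8}])

```text
time: 29.3
tool_pos: [407.7, -4.9, 195.4]
tcp_rot: [3.141, 0.002, -0.267]
contact_force: [-0.3, -1.2, -1.4]
grip_width: 50.3
finger_force: 30.0
```

Run:
```python
from h import *
c=shot("wrist"); c=shot("wrist","w14.png"); plan(457.3,-19.3,46,-15.4)
hand(c,"yellow"); nest(c,"yellow")
```

```text
at [408.1  -4.7 195.8] yaw -15.31 tilt [1.7999e+02 8.0000e-02] shift [0.0515 0.0011 0.1497] twist 0.09Traceback (most recent call last):
  File "<stdin>", line 3, in <module>
  File "h.py", line 30, in hand
    b=max((b for b in blobs(c,col,300) if b[1][1]>240 and 220<b[1][0]<420),key=lambda b:b[0])
ValueError: max() iterable argument is empty
```

Run:
```python
from h import *
c=shot("wrist"); h=cv2.cvtColor(c["pixels"],cv2.COLOR_RGB2HSV); print(h[[255,258,262,266,270,285],321])
nest(c,"yellow")
H["yellow"]=[((18,100,50),(36,255,255))]
hand(c,"yellow")
```

```text
[[ 12  35 131]
 [ 12  45 131]
 [ 22 203  98]
 [ 23 222 107]
 [ 22 180 116]
 [ 23 194 141]]
yellow [2116] 0 (array([467.7, -22.9]), array([81.7, 45.6]), 76.0)
yellow [2116] 8 (array([468.2, -23. ]), array([79.7, 44.5]), 76.0)
yellow [2116] 16 (array([468.8, -23.1]), array([77.7, 43.4]), 76.0)
hand row 259.5 dx 0.57 cols 279 363
```

```bash
sed -i 's/((25,140,80),(34,255,255))/((18,130,50),(36,255,255))/' h.py
python3 - <<'E'
from h import *
c=shot("wrist"); 
print([(b[0],b[1]) for b in blobs(c,"yellow",300)]); hand(c,"yellow")
P=np.vstack([b[3] for b in blobs(c,"yellow",300) if b[1][1]<240]); print([rect(cast(c,P,z)) for z in(0,8,16)])
plan(457.3,-19.3,46,-15.4)
E
```

```text
[(4209, array([323.1, 122.4])), (3871, array([321.3, 283. ])), (538, array([212.9, 323.3])), (520, array([429.8, 323.6])), (3762, array([410.6, 377.3]))]
hand row 259.5 dx 0.59 cols 279 363
[(array([456.1, -19. ]), array([82.4, 68.7]), 74.4), (array([456.9, -19.2]), array([80.4, 67. ]), 74.4), (array([457.8, -19.4]), array([78.4, 65.3]), 74.4)]
at [408.2  -4.7 196.1] yaw -15.33 tilt [1.7999e+02 4.0000e-02] shift [0.0513 0.0011 0.15  ] twist 0.07
```

>>> play_rows(commands=[{"x": 0.025, "y": 0.001, "z": 0.0, "twist": 0.2}, {"x": 0.0505, "y": 0.001, "z": 0.03, "twist": 0.2}, {"x": 0.0505, "y": 0.001, "z": 0.07, "twist": 0.2}, {"x": 0.0505, "y": 0.001, "z": 0.11, "twist": 0.2}, {"x": 0.0505, "y": 0.001, "z": 0.135, "twist": 0.2}, {"x": 0.0505, "y": 0.001, "z": 0.15, "twist": 0.2}, {"x": 0.0505, "y": 0.001, "z": 0.15, "twist": 0.2}, {"x": 0.0505, "y": 0.001, "z": 0.15, "twist": 0.2}])

```text
time: 30.3
tool_pos: [457.1, -19.3, 46.6]
tcp_rot: [3.142, -0.0, -0.272]
contact_force: [0.2, -0.1, -2.3]
grip_width: 50.3
finger_force: 30.0
```

>>> play_rows(commands=[{"x": 0, "y": 0, "z": 0, "twist": 0}, {"x": 0, "y": 0, "z": 0, "twist": 0}, {"x": 0, "y": 0, "z": 0, "twist": 0}, {"x": 0, "y": 0, "z": 0, "twist": 0}, {"x": 0, "y": 0, "z": 0, "twist": 0}, {"x": 0, "y": 0, "z": 0, "twist": 0}, {"x": 0, "y": 0, "z": 0, "twist": 0}, {"x": 0, "y": 0, "z": 0, "twist": 0}])

```text
time: 31.1
tool_pos: [456.8, -19.5, 46.4]
tcp_rot: [3.142, 0.0, -0.272]
contact_force: [-0.3, 0.5, -1.2]
grip_width: 50.0
finger_force: 30.0
```

Run:
```python
from h import *
c=shot("wrist","w15.png"); plan(456.8,-19.2,34.5,-15.6); hand(c,"yellow"); ridge(c,"yellow")
```

```text
at [456.8 -19.5  46.4] yaw -15.61 tilt [179.99   0.  ] shift [-0.0001 -0.0003  0.0119] twist -0.01
hand row 258.5 dx 1.06 cols 280 363
yellow outer edge tool x 33.06 -> nest dx 0.06 slope deg 0.04 ends y -41.5 41.3 mid -0.08
```

>>> play_rows(commands=[{"x": -0.0009, "y": 0, "z": 0, "twist": 0}, {"x": -0.0009, "y": 0, "z": 0.003, "twist": 0}, {"x": -0.0009, "y": 0, "z": 0.006, "twist": 0}, {"x": -0.0009, "y": 0, "z": 0.009, "twist": 0}, {"x": -0.0009, "y": 0, "z": 0.011, "twist": 0}, {"x": -0.0009, "y": 0, "z": 0.012, "twist": 0}, {"x": -0.0009, "y": 0, "z": 0.012, "twist": 0}, {"x": -0.0009, "y": 0, "z": 0.012, "twist": 0}])

```text
time: 31.95
tool_pos: [456.0, -19.2, 34.4]
tcp_rot: [3.142, -0.0, -0.272]
contact_force: [0.7, -0.2, -1.2]
grip_width: 49.7
finger_force: 30.0
```

Run:
```python
from h import *
c=shot("wrist"); plan(456.8,-19.2,34.5,-15.6); hand(c,"yellow"); ridge(c,"yellow")
```

```text
at [456.  -19.2  34.5] yaw -15.61 tilt [ 1.8e+02 -2.0e-02] shift [ 0.0007 -0.0003 -0.    ] twist -0.01
hand row 258.5 dx 1.05 cols 280 363
yellow outer edge tool x 33.87 -> nest dx 0.87 slope deg 0.02 ends y -41.5 41.5 mid -0.0
```

Aligned within 0.2 mm. Release, rise and back off to a view of everything.

>>> play_rows(commands=[{"x": 0, "y": 0, "z": 0, "twist": 0}, {"x": 0, "y": 0, "z": 0, "twist": 0}, {"x": 0, "y": 0, "z": 0, "twist": 0}, {"x": 0, "y": 0, "z": 0, "twist": 0}, {"x": 0, "y": 0, "z": -0.02, "twist": 0}, {"x": 0, "y": 0, "z": -0.06, "twist": 0}, {"x": 0, "y": 0, "z": -0.11, "twist": 0}, {"x": 0, "y": 0, "z": -0.16, "twist": 0}], jaw=0.3)

```text
time: 32.8
tool_pos: [455.3, -19.1, 196.0]
tcp_rot: [3.141, 0.001, -0.272]
contact_force: [1.1, -0.4, 0.5]
grip_width: 64.1
finger_force: 0.0
```

>>> play_rows(commands=[{"x": -0.02, "y": 0, "z": -0.05, "twist": 0}, {"x": -0.06, "y": 0.02, "z": -0.1, "twist": 0}, {"x": -0.06, "y": 0.05, "z": -0.15, "twist": 0}, {"x": -0.06, "y": 0.05, "z": -0.18, "twist": 0}, {"x": -0.06, "y": 0.05, "z": -0.18, "twist": 0}, {"x": -0.06, "y": 0.05, "z": -0.18, "twist": 0}, {"x": -0.06, "y": 0.05, "z": -0.18, "twist": 0}, {"x": -0.06, "y": 0.05, "z": -0.18, "twist": 0}])

```text
time: 33.6
tool_pos: [384.3, -50.8, 372.8]
tcp_rot: [-3.141, 0.003, -0.272]
contact_force: [0.4, 0.2, 0.0]
grip_width: 64.0
finger_force: 0.0
```

Run:
```python
from h import *
c=shot("wrist"); t=shot("top"); s=shot("side")
top=cv2.resize(t["pixels"][120:270,190:450],(400,231)); sd=cv2.resize(s["pixels"][120:260,250:410],(400,300)[:2])
right=np.vstack([top,sd])
left=cv2.resize(c["pixels"],(400,250)); left=np.vstack([left,np.zeros((531-250,400,3),np.uint8)])
cv2.imwrite("pics/f.png",np.hstack([left,right])[:,:,::-1]); print(bot.get_obs()["tool_pos"])
```

```text
[384.59345171 -50.93752331 373.37162421]
```

View pics/f.png

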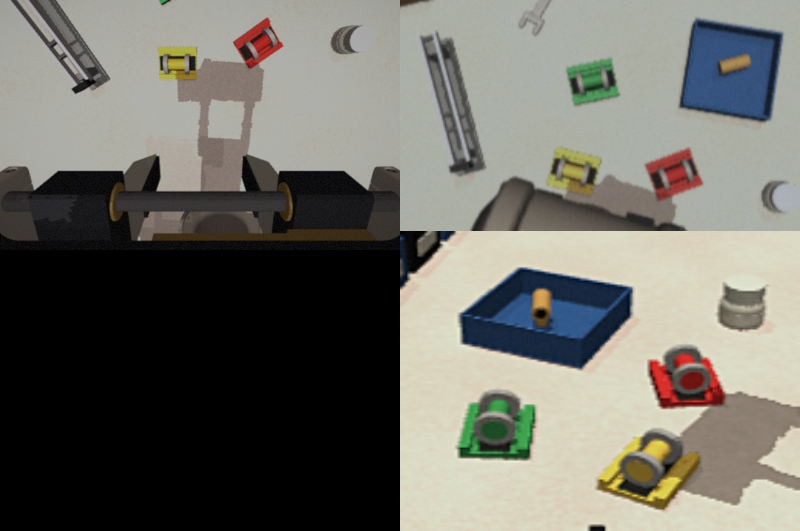

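All three rollers lie centred in their nests (green (495,420), yellow (645,460), red (685,370) in the side part). The tee is in the bin at (540,305) and the tub is in place at (742,300).

```bash
python3 -c "
from plant import bot
print(bot.close_job())"
```

```text
the job is handed in; nothing more can be done
None
```

The tee is in the blue bin, the red, green and yellow rollers each lie centred between the ridges of their own nest, the tub was not touched, and the job was handed in at about 34 s of the 106 s allowed; no verdict was returned.

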